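# Turn the milk pan's handle aside and set its burner to simmer

### The job

On the two-burner hob, first swing the steel milk pan's handle round from over the knobs so that it lies parallel to the hob's knob edge and points straight away from the stew pot next to it, with the pan still standing centred on its burner. Then turn the knob in front of the milk pan until its white pointer lines up with the red mark on the ring around that knob. Leave the other knob, the stew pot and the things on the counter as they are.

Things in the scene. Friction and masses are not known exactly. Their poses are not given: they have to be found in the camera images.
- hob: Black glass two-burner gas hob, 350 (x) x 560 (y) x 8 mm, fixed. Origin: centre of its underside, on the counter. x points away from the knob edge (its long edge nearest the robot), y left, z up. In this frame the burners are at x 50, y +120 and -120 mm, the knobs at x -115, y +120 and -120 mm. Iron pan supports, 190 mm square round each burner, 45 mm high over the counter.
- burner_left (a point): Centre of the left burner (hob y = +120 mm) at the top of its pan support, 45 mm above the counter.
- burner_right (a point): Centre of the right burner (hob y = -120 mm), likewise.
- milk_pan: Loose open steel pan, 0.4 to 0.85 kg, 150 mm wide, 75 mm high, on the left or right burner. Origin: centre of its underside, 45 mm above the counter; z up, x out along its one pale wooden handle: a level bar 20 mm wide, 14 mm thick, mid-height 60 mm above the origin, 90 to 215 mm from the pan's axis. The handle starts above or near the knob, pointing roughly at the robot.
- pan_handle (a point): Point on the centreline of the pan's handle, 130 mm from the pan's axis, a good place to grip; axes as the pan's.
- pan_handle_tip (a point): Outer end of the pan's handle, 215 mm from the pan's axis, at its mid-height.
- stew_pot: Dark red stew pot with a lid, loose, 180 mm in diameter, 140 mm high to the top of its black lid knob, two black loop handles that reach 118 mm from its axis along its x; it stands on the other burner. Origin: centre of its underside. Not to be moved.
- knob_left_grip (a point): On the axis of the knob before the left burner, 45 mm above the counter, where to grip. Black knob: disc 44 mm wide, top 22 mm above the counter, with a grip bar 42 mm long, 14 mm wide, rising to 52 mm. The point turns with the knob: x lies along the bar to its white-pointer end; z up is the turning axis. Light friction (0.04 N m); stays where left.
- knob_left_pointer (a point): The end of the left knob's white pointer line, on the bar's top, 21 mm from the knob's axis.
- knob_left (a joint): Angle of the left knob, rad: 0 when the pointer points straight to the hob's knob edge (hob -x), growing anticlockwise seen from above; stops at -1.6 and 1.6. The red mark always lies well inside the stops.
- mark_left (a point): Middle of the red mark (a bar 16 x 6 mm, radial) on the pale flat ring of 104 mm diameter that is fixed round the left knob, 43 mm from the knob's axis. Its x axis points radially out from the knob's axis through the mark. Mark reached = the knob grip point's x axis points the same way as this one.
- knob_right_grip (a point): The same for the knob in front of the right burner.
- knob_right_pointer (a point): The end of the right knob's white pointer line.
- knob_right (a joint): Angle of the right knob, rad, as for the left one.
- mark_right (a point): Middle of the red mark on the ring round the right knob, as for the left one.
- mug: White mug, 80 mm in diameter, 90 mm high, on the counter to the left of the hob. Origin: centre of its underside. Not to be moved.
- salt_jar: Glass jar, 60 mm in diameter, 100 mm high, on the counter to the right of the hob. Origin: centre of its underside. Not to be moved.
- oil_bottle: Green glass oil bottle, 64 mm in diameter, 230 mm high, on the counter to the left of the hob. Origin: centre of its underside. Not to be moved.

How it is judged (in metres and radians):
On the way, in this order (a step that is already met when the one before it is completed fails the run):
1. the pan's handle lies along the hob's knob edge, pointing away from the stew pot, the pan on its burner (((y of milk_pan in the frame of hob above 0 m and horizontal distance between milk_pan and burner_left below 0.025 m and y of pan_handle_tip in the frame of hob above 0.24 m and angle between the x axis of milk_pan and the y axis of hob, either way round below 0.35 rad and angle between milk_pan's own z axis and vertical below 0.05 rad) or (y of milk_pan in the frame of hob below 0 m and horizontal distance between milk_pan and burner_right below 0.025 m and y of pan_handle_tip in the frame of hob below -0.24 m and angle between the x axis of milk_pan and the y axis of hob, either way round below 0.35 rad and angle between milk_pan's own z axis and vertical below 0.05 rad))), for 0.2 s.
2. the knob in front of the milk pan points to its red mark (((y of milk_pan in the frame of hob above 0 m and angle between the x axis of knob_left_grip and the x axis of mark_left, either way round below 0.14 rad and distance between knob_left_pointer and mark_left below 0.05 m) or (y of milk_pan in the frame of hob below 0 m and angle between the x axis of knob_right_grip and the x axis of mark_right, either way round below 0.14 rad and distance between knob_right_pointer and mark_right below 0.05 m))), for 0.2 s.
At the end, for the whole second after the job is handed in: The milk pan stands within 25 mm of its own burner's centre, handle pointing away from the stew pot, parallel to the knob edge within 0.35 rad; the knob in front of it points to its red mark within 0.14 rad; the other knob, pot and counter things are undisturbed; all at rest ((((y of milk_pan in the frame of hob above 0 m and horizontal distance between milk_pan and burner_left below 0.025 m and y of pan_handle_tip in the frame of hob above 0.24 m and angle between the x axis of milk_pan and the y axis of hob, either way round below 0.35 rad and angle between milk_pan's own z axis and vertical below 0.05 rad) and (y of milk_pan in the frame of hob above 0 m and angle between the x axis of knob_left_grip and the x axis of mark_left, either way round below 0.14 rad and distance between knob_left_pointer and mark_left below 0.05 m)) or ((y of milk_pan in the frame of hob below 0 m and horizontal distance between milk_pan and burner_right below 0.025 m and y of pan_handle_tip in the frame of hob below -0.24 m and angle between the x axis of milk_pan and the y axis of hob, either way round below 0.35 rad and angle between milk_pan's own z axis and vertical below 0.05 rad) and (y of milk_pan in the frame of hob below 0 m and angle between the x axis of knob_right_grip and the x axis of mark_right, either way round below 0.14 rad and distance between knob_right_pointer and mark_right below 0.05 m))) and linear speed of milk_pan below 0.02 m/s and velocity of joint knob_left between -0.1 and 0.1 rad/s and velocity of joint knob_right between -0.1 and 0.1 rad/s and distance of stew_pot from where it was at the start of the episode below 0.02 m); the robot touches nothing.
It fails at once if the stew pot is shifted by more than 20 mm (distance of stew_pot from where it was at the start of the episode above 0.02 m).
It fails at once if the other knob (in front of the stew pot) is turned by more than about 0.2 rad ((y of milk_pan in the frame of hob above 0 m and distance of knob_right_pointer from where it was at the start of the episode above 0.0042 m) or (y of milk_pan in the frame of hob below 0 m and distance of knob_left_pointer from where it was at the start of the episode above 0.0042 m)).
It fails at once if the mug, the salt jar or the oil bottle is shifted by more than 20 mm (distance of any of mug, salt_jar, oil_bottle from where it was at the start of the episode above 0.02 m).
It fails at once if the milk pan tips by more than 0.5 rad (angle between milk_pan's own z axis and vertical above 0.5 rad).
It also fails if it takes over 54 s, if anything falls off the work surface, if the arm or the gripper's body presses on something with over 40 N, if the wrist force passes 120 N, or if a joint passes its speed limit or range.

### The arm

A 6-joint arm with a two-finger parallel gripper is mounted at the origin on the work surface. World frame = base frame: x ahead of the robot, y to its left, z up, the work surface at z = 0. Lengths are in m, angles in degrees, forces in N, time in s.
With the tool pointing down it reaches from about 0.25 to 0.725 m from the base axis. Payload 9.7 kg.
Tool frame: the origin (TCP) lies between the finger pads; the fingertips stand 25 mm ahead of it and the grasp point (between the pads) lies 6 mm ahead of it; z points along the fingers, y is the line along which they close (so a half turn about z gives the same grasp; the last joint's range is limited). The gripper opens to 85 mm and grips with 20 to 120 N. Pads are 22 mm wide; open, the fingers measure 114 mm over their backs; the gripper's body (76 mm by 85 mm) begins 54 mm behind the grasp point. The pads swing forward as they close: fully open they stand 13 mm farther back than shut.
Start: joints at [0, 4.979, 10.078, 95.1, 0, 90], TCP at [0.55, -0, 0.256] pointing down, gripper open.
Joint ranges: [-179.16, 179.16], [-48.56, 103.87], [-65.8, 70.77], [-126.05, 130.52], [-82.76, 87.17], [-180, 180]. Speed limits (degrees/s): [127.2, 127.2, 147.25, 180, 180, 180].

### API

Orientations are given as [roll, pitch, yaw] about the fixed x, y, z axes, in that order (R = Rz(yaw) Ry(pitch) Rx(roll)).
In Python, from workcell import bot, cams, probe_bus gives the robot as it stands (bot), with the cameras (cams) and the readings (probe_bus).
- The arm moves only by the shell command python3 drive.py 'ROWS' [FORCE]. ROWS is rows parted by semicolons, their numbers by spaces, 1 to 5 of them, each of 5 numbers: dx, dy, dz in m, then a turn about the tool's z in degrees, then the finger opening in m; each row is the pose to reach, as a shift and turn from the pose commanded when the command began, along the tool's axes at that moment; what a row does not reach only later rows make up. A row lasts 1/12 s, in which the tool goes at most 0.0417 m and 7.16 degrees, less where a joint would pass 70% of its speed; a pose out of reach is approached as far as the arm can. The fingers move at their own pace and stop on an object; FORCE is the grip in N (left out, the last holds). Time passes only in rows, so rows that do not move let the fingers close. It prints the time, the measured TCP pose, the force, the opening and the grip force at its end.
- probe_bus.get_obs(): the state, without advancing time (a new reading comes with each control period).
- cams.camera(name): name is "scene" or "side" or "wrist"; returns the picture (480x640x3 uint8, blue, green, red); there is no depth.
- cams.camera_info(name): a dict with "mtx" (3x3 intrinsics, pixels), "k1" (the pictures are not rectified: a ray, as slopes to the right and down, at radius r is drawn at 1 + k1 r^2 times it, then the intrinsics apply), "extrinsics" (4x4, takes a point from camera to world coordinates). Camera axes: x right, y down, z forward; pixel columns grow to the right and rows downward; lengths in m; the calibration is good to about 2 mm. A picture is of the moment at which its call begins: read the wrist's pose just before it. camera_info takes no time and is no camera call; for the wrist camera it gives the pose at the moment of the call.
- bot.job_done(): hands the job in; it is judged then, once.
The state is a dict: "time": time; "q": joint angles; "qd": joint speeds; "joint_efforts": joint torques, N m; "ee_pos": TCP position; "tcp_rot": TCP orientation; "wrist_force": force on the tool from outside, world axes, zero at the start; "torque": the same for the moment, N m; "opening": finger opening in m; "grasp_force": force on a finger pad.
Only numpy, scipy, OpenCV 4.12 (cv2) and the standard library are available. Lean on these libraries where they do the work, as an engineer would, in place of code of your own. Each camera call takes 0.05 s, during which the arm holds its last target. There are 200 camera calls.

## Working session

There is one attempt and no reset: what is moved stays moved. The work goes in short steps, Python scripts to look and compute and a shell command to move; the robot and the scene stay as the last step left them, time stands still between calls to the robot, and variables do not carry over. Pictures are saved under pics/ and viewed, at most 10 in all, crops included, and the job is handed in when it is done.

```bash
ls; mkdir -p pics
python3 - <<'E'
from workcell import bot, cams, probe_bus
import cv2
for n in ("scene","side"):
    cv2.imwrite(f"pics/{n}0.png",cams.camera(n)); i=cams.camera_info(n); print(n,i)
o=probe_bus.get_obs(); print(o)
E
```

```text
drive.py
pics
workcell.py
scene {'mtx': array([[508.95878596,   0.        , 322.57383025],
       [  0.        , 508.95878596, 241.8120056 ],
       [  0.        ,   0.        ,   1.        ]]), 'k1': -0.1420736463513369, 'extrinsics': array([[-0.76241788,  0.50391304, -0.40594411,  1.0156722 ],
       [ 0.64707108,  0.58960313, -0.48339132,  0.56562074],
       [-0.00424127, -0.63122088, -0.77559152,  1.02029767],
       [ 0.        ,  0.        ,  0.        ,  1.        ]])}
side {'mtx': array([[504.60375388,   0.        , 320.2135134 ],
       [  0.        , 504.60375388, 234.68550654],
       [  0.        ,   0.        ,   1.        ]]), 'k1': -0.13705494377892954, 'extrinsics': array([[-0.84263741, -0.40540117,  0.35441795,  0.02142951],
       [-0.5382757 ,  0.61595606, -0.57520205,  0.7637119 ],
       [ 0.0148817 , -0.67546134, -0.73724522,  1.05710443],
       [ 0.        ,  0.        ,  0.        ,  1.        ]])}
{'time': 0.1, 'q': array([-1.17221718e-04,  5.00948051e+00,  1.00387162e+01,  9.50999104e+01,
        1.27279861e-03,  8.99998714e+01]), 'qd': array([-0.08012856, -0.07512874,  0.05007562, -0.10585828,  0.1311357 ,
        0.00637421]), 'joint_efforts': array([ 5.47294949e-04, -5.21561801e+01,  4.65652657e+01,  1.59993977e-02,
       -1.19309320e-06, -5.24902489e-06]), 'ee_pos': array([5.49822666e-01, 4.65089198e-06, 2.55636763e-01]), 'tcp_rot': array([-1.79929325e+02, -1.27295624e-03,  9.00000098e+01]), 'wrist_force': array([0.22715858, 0.23472775, 0.98619919]), 'torque': array([ 0.05333787,  0.0389977 , -0.04083629]), 'grasp_force': 0.0, 'opening': 0.08528176398365026}
```

View pics/scene0.png

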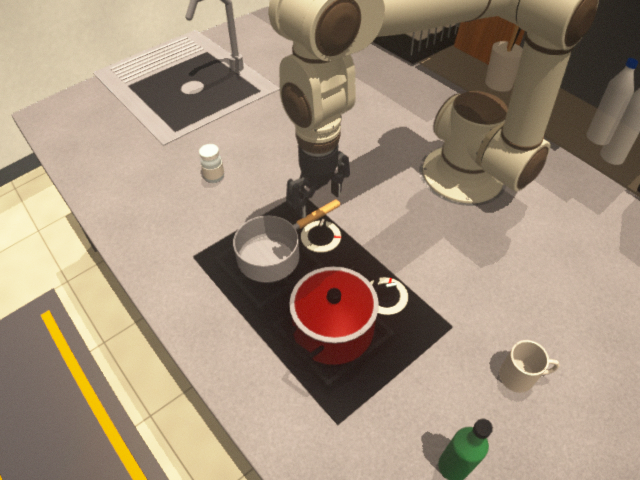

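View pics/side0.png

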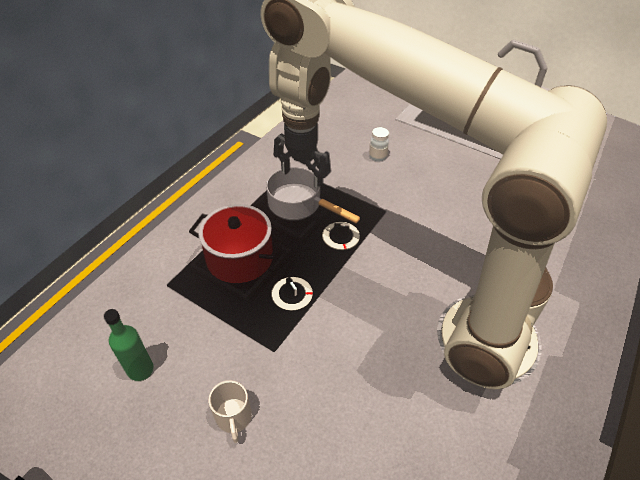

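The scene picture shows the milk pan on the right burner: pan rim centre about (266,238), handle end (340,205). In the side picture the handle end is at (358,217) and the right knob ring at (340,236). Next I enlarge that area and fit the hob pose.

```bash
cat > h.py <<'E'
import numpy as np, cv2
from workcell import bot, cams, probe_bus
def rays(n,px,info=None):
    i=info or cams.camera_info(n); d=cv2.undistortPoints(np.array(px,float).reshape(-1,1,2),i["mtx"],np.array([i["k1"],0,0,0]),None,None).reshape(-1,2)
    E=i["extrinsics"]; return E[:3,3],np.c_[d,np.ones(len(d))]@E[:3,:3].T
def at(n,px,z,info=None):
    c,r=rays(n,px,info); return c+r*((z-c[2])/r[:,2])[:,None]
def proj(n,P,info=None):
    i=info or cams.camera_info(n); T=np.linalg.inv(i["extrinsics"])
    return cv2.projectPoints(np.array(P,float).reshape(-1,1,3),cv2.Rodrigues(T[:3,:3])[0],T[:3,3],i["mtx"],np.array([i["k1"],0,0,0]))[0].reshape(-1,2)
E
python3 - <<'E'
from h import *
np.set_printoptions(precision=4,suppress=True)
s=at("scene",[(195,258),(334,417),(451,325)],.008); d=at("side",[(168,284),(275,349),(386,211)],.008)
print(s,d)
a=cv2.imread("pics/scene0.png")[190:310,215:425]; b=cv2.imread("pics/side0.png")[155:315,230:400]
b=cv2.resize(b,None,fx=3.5,fy=3.5,interpolation=cv2.INTER_CUBIC);cv2.imwrite("pics/b.png",b)
a=cv2.resize(a,None,fx=3.8,fy=3.8,interpolation=cv2.INTER_CUBIC);cv2.imwrite("pics/a.png",a)
E
```

```text
[[ 0.7649 -0.2345  0.008 ]
 [ 0.765   0.2995  0.008 ]
 [ 0.4213  0.3126  0.008 ]] [[ 0.7635  0.3104  0.008 ]
 [ 0.4185  0.3103  0.008 ]
 [ 0.4141 -0.2422  0.008 ]]
```

View pics/a.png

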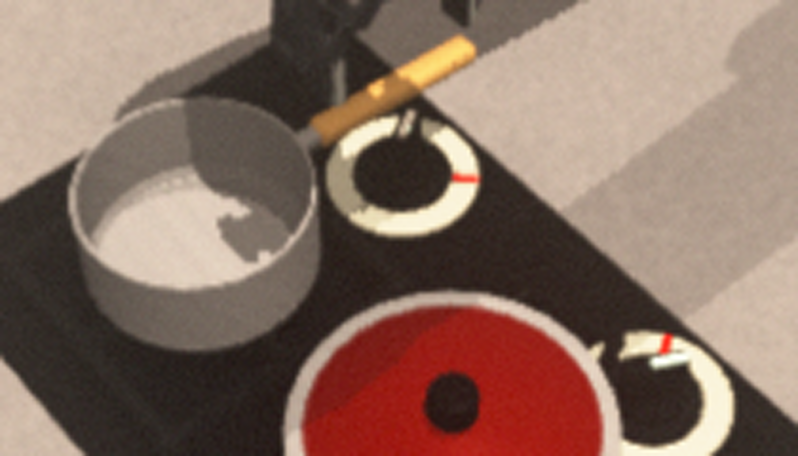

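View pics/b.png

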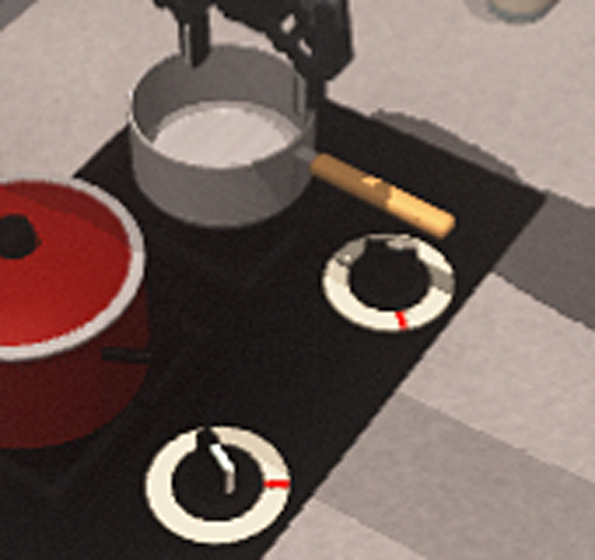

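Run:
```python
from h import *
np.set_printoptions(precision=4,suppress=True)
A=lambda p:(215+(p[0]-1.4)/3.8,190+(p[1]-1.4)/3.8)
B=lambda p:(230+(p[0]-1.25)/3.5,155+(p[1]-1.25)/3.5)
for nm,z,pa,pb in [("ringR",.009,(403,175),(389.5,282)),("ringL",.009,None,(218.5,484)),("rim",.12,(194,194),(223.5,106)),("tip",.105,(470,50),(450,225)),("base",.105,(316,133),(314,163)),("markR",.009,(466,179),(402,320)),("markL",.009,(667,344),(277,484)),("ptrR?",.052,(408,122),(405,243))]:
    print(nm,at("scene",[A(pa)],z)[0] if pa else "",at("side",[B(pb)],z)[0])
i=cams.camera_info("wrist");print(i["extrinsics"],i["mtx"])
```

```text
ringR [ 0.4768 -0.0834  0.009 ] [ 0.4754 -0.0844  0.009 ]
ringL  [0.4768 0.1552 0.009 ]
rim [ 0.6414 -0.0827  0.12  ] [ 0.6344 -0.0843  0.12  ]
tip [ 0.4264 -0.0745  0.105 ] [ 0.4257 -0.0819  0.105 ]
base [ 0.5474 -0.0836  0.105 ] [ 0.5477 -0.0821  0.105 ]
markR [ 0.4466 -0.0529  0.009 ] [ 0.4462 -0.055   0.009 ]
markL [0.4394 0.1328 0.009 ] [0.4412 0.1318 0.009 ]
ptrR? [ 0.4675 -0.0888  0.052 ] [ 0.468  -0.0921  0.052 ]
[[ 1.     -0.0001 -0.      0.5508]
 [-0.0001 -0.9662 -0.2577  0.0652]
 [ 0.      0.2577 -0.9662  0.3738]
 [ 0.      0.      0.      1.    ]] [[333.1317   0.     318.8283]
 [  0.     333.1317 235.2571]
 [  0.       0.       1.    ]]
```

The hob is square to the base, with the right knob axis at about (0.476,-0.084), the burner at (0.641,-0.0845) and the pan at about (0.639,-0.083). The handle points along -x with its tip at (0.426,-0.078), which agrees with the 215 mm given. I'll move over the handle with the tool turned -90°.

```bash
python3 - <<'E'
from h import *
print("jar",at("scene",[(212,178)],0),at("side",[(379,156)],0))
E
python3 drive.py '-0.016 -0.008 0.01 -7 0.06; -0.032 -0.016 0.02 -14 0.06; -0.048 -0.024 0.03 -21 0.06; -0.065 -0.032 0.04 -28 0.06; -0.082 -0.04 0.05 -35 0.06' 40
python3 drive.py '0 0 0 -7 0.06; 0 0 0 -14 0.06; 0 0 0 -21 0.06; 0 0 0 -28 0.06; 0 0 0 -35 0.06'
python3 drive.py '0 0 0 -7 0.06; 0 0 0 -14 0.06; 0 0 0 -20 0.06; 0 0 0 -20 0.06'
```

```text
jar [[ 0.57139067 -0.46212362  0.        ]] [[ 0.55749196 -0.46998493  0.        ]]
time: 0.52
ee_pos: [0.5094, -0.0826, 0.2054]
tcp_rot: [-180.0, -0.0, 125.4]
wrist_force: [0.5, 0.8, -0.0]
opening: 0.0598
grasp_force: 0.0
time: 0.93
ee_pos: [0.5098, -0.0821, 0.2059]
tcp_rot: [-180.0, -0.0, 160.3]
wrist_force: [0.2, -0.4, -0.7]
opening: 0.0598
grasp_force: 0.0
time: 1.27
ee_pos: [0.5098, -0.082, 0.2059]
tcp_rot: [180.0, -0.0, -179.7]
wrist_force: [-0.1, -0.4, -0.1]
opening: 0.0603
grasp_force: 0.0
```

Run:
```python
from h import *
i=cams.camera_info("wrist"); print(i)
cv2.imwrite("pics/w1.png",cams.camera("wrist"))
```

```text
{'mtx': array([[333.13173691,   0.        , 318.82826975],
       [  0.        , 333.13173691, 235.25714119],
       [  0.        ,   0.        ,   1.        ]]), 'k1': 0.007541100484339056, 'extrinsics': array([[-0.00462054,  0.96553939,  0.26021594,  0.4451854 ],
       [ 0.99998697,  0.00389613,  0.00329962, -0.08275141],
       [ 0.00217208,  0.2602278 , -0.96554481,  0.32413129],
       [ 0.        ,  0.        ,  0.        ,  1.        ]])}
```

View pics/w1.png

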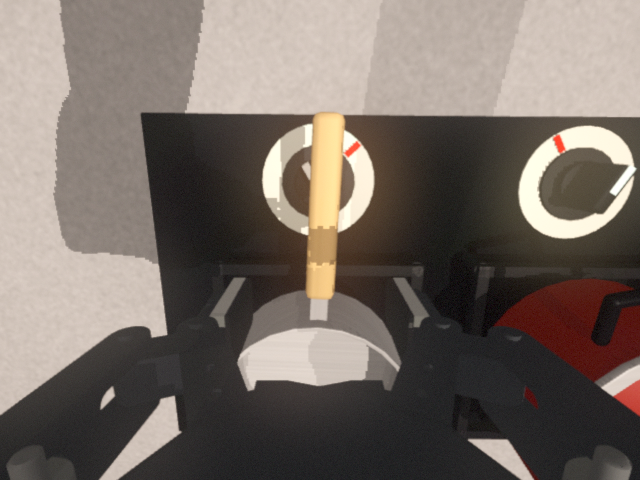

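The wrist picture shows the handle from base (321,297) to tip (329,115). The right ring is centred near (318,180), its mark is at (352,149), and the pointer is partly hidden at (308,170).

Run:
```python
from h import *
np.set_printoptions(precision=4,suppress=True)
print(at("wrist",[(321,297),(329,115)],.112),at("wrist",[(318.5,180),(352,149)],.009),at("wrist",[(308,170)],.052))
```

```text
[[ 0.5468 -0.0806  0.112 ]
 [ 0.4276 -0.0757  0.112 ]] [[ 0.4765 -0.082   0.009 ]
 [ 0.4484 -0.0513  0.009 ]] [[ 0.4642 -0.0905  0.052 ]]
```

```bash
python3 drive.py '0 0.003 0.03 2.3 0.06; 0 0.003 0.06 2.3 0.06; 0 0.003 0.085 2.3 0.06; 0 0.003 0.095 2.3 0.06; 0 0.003 0.095 2.3 0.06' 50
python3 drive.py '0 0 0 0 0; 0 0 0 0 0; 0 0 0 0 0; 0 0 0 0 0; 0 0 0 0 0' 50
```

```text
time: 1.73
ee_pos: [0.5086, -0.0788, 0.1088]
tcp_rot: [180.0, -0.2, 177.6]
wrist_force: [-0.0, 0.5, 0.3]
opening: 0.0597
grasp_force: 0.0
time: 2.15
ee_pos: [0.5108, -0.0793, 0.1131]
tcp_rot: [-180.0, 0.2, 177.7]
wrist_force: [-1.2, -0.0, 6.5]
opening: 0.019
grasp_force: 51.9
```

Gripped (19 mm opening). Now I swing the handle anticlockwise on an arc of radius 0.127 m, three commands of 30.75° each.

```bash
R='-0.0007 -0.0136 0 -6.15 0; -0.0029 -0.0271 0 -12.3 0; -0.0065 -0.0402 0 -18.45 0; -0.0115 -0.0529 0 -24.6 0; -0.0178 -0.0649 0 -30.75 0' >/dev/null
python3 drive.py '-0.0007 -0.0136 0 -6.15 0; -0.0029 -0.0271 0 -12.3 0; -0.0065 -0.0402 0 -18.45 0; -0.0115 -0.0529 0 -24.6 0; -0.0178 -0.0649 0 -30.75 0'
```

```text
time: 2.57
ee_pos: [0.5254, -0.1448, 0.1127]
tcp_rot: [180.0, 0.1, -151.2]
wrist_force: [-3.0, 4.0, 4.7]
opening: 0.0192
grasp_force: 51.7
```

```bash
python3 drive.py '-0.0007 -0.0136 0 -6.15 0; -0.0029 -0.0271 0 -12.3 0; -0.0065 -0.0402 0 -18.45 0; -0.0115 -0.0529 0 -24.6 0; -0.0178 -0.0649 0 -30.75 0'
python3 drive.py '-0.0007 -0.0136 0 -6.15 0; -0.0029 -0.0271 0 -12.3 0; -0.0065 -0.0402 0 -18.45 0; -0.0115 -0.0529 0 -24.6 0; -0.0178 -0.0649 0 -30.75 0'
python3 drive.py '0 0 0 0 0; 0 0 0 0 0; 0 0 0 0 0'
python3 - <<'E'
from h import *
cv2.imwrite("pics/s2.png",cams.camera("scene")[130:330,150:430])
im=cams.camera("side")[110:320,160:440]; a=cv2.imread("pics/s2.png")
cv2.imwrite("pics/c2.png",cv2.resize(np.vstack([a,im]),None,fx=1.4,fy=1.4,interpolation=cv2.INTER_CUBIC))
E
```

```text
time: 2.98
ee_pos: [0.5721, -0.1936, 0.1128]
tcp_rot: [-180.0, 0.0, -120.5]
wrist_force: [-4.2, 2.3, 6.7]
opening: 0.0189
grasp_force: 51.8
time: 3.4
ee_pos: [0.637, -0.2123, 0.1131]
tcp_rot: [-180.0, -0.1, -89.8]
wrist_force: [-5.2, -3.7, 7.2]
opening: 0.0194
grasp_force: 52.0
time: 3.65
ee_pos: [0.6377, -0.2119, 0.1133]
tcp_rot: [-179.8, -0.1, -90.1]
wrist_force: [0.6, -2.6, 6.1]
opening: 0.019
grasp_force: 51.7
```

View pics/c2.png

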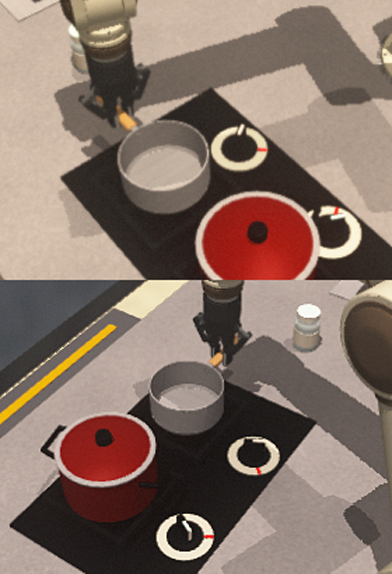

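The pictures show the handle pointing right, away from the pot, with the pan upright and centred on its support (rim centre at about (164,156) in the upper crop). I release and rise.

```bash
python3 drive.py '0 0 0 0 0.05; 0 0 0 0 0.05; 0 0 0 0 0.05; 0 0 -0.02 0 0.05; 0 0 -0.05 0 0.05'
python3 drive.py '0 0 -0.03 0 0.05; 0.0 0 -0.06 0 0.05; 0 0 -0.08 0 0.05; 0 0 -0.08 0 0.05'
```

```text
time: 4.17
ee_pos: [0.6352, -0.2105, 0.1582]
tcp_rot: [179.7, 0.1, -90.1]
wrist_force: [0.3, -0.3, 0.4]
opening: 0.0499
grasp_force: 0.0
time: 4.5
ee_pos: [0.6375, -0.2113, 0.2467]
tcp_rot: [-179.6, -0.1, -90.0]
wrist_force: [1.0, 0.6, 0.7]
opening: 0.0499
grasp_force: 0.0
```

```bash
python3 drive.py '-0.026 0.032 0 0 0.05; -0.052 0.064 0 0 0.05; -0.078 0.096 0 0 0.05; -0.103 0.129 0 0 0.05; -0.118 0.161 0 0 0.05'
python3 drive.py '0 0 0 0 0.05; 0 0 0 0 0.05; 0 0 0 0 0.05'
python3 - <<'E'
from h import *
import pickle
pickle.dump(cams.camera_info("wrist"),open("i3.pkl","wb"))
cv2.imwrite("pics/w3.png",cams.camera("wrist")); cv2.imwrite("pics/s3.png",cams.camera("scene")); cv2.imwrite("pics/d3.png",cams.camera("side"))
E
```

```text
time: 4.92
ee_pos: [0.4738, -0.0911, 0.2402]
tcp_rot: [179.9, 0.0, -90.0]
wrist_force: [-0.3, 1.2, 1.9]
opening: 0.0497
grasp_force: 0.0
time: 5.17
ee_pos: [0.476, -0.093, 0.2413]
tcp_rot: [-180.0, -0.0, -90.0]
wrist_force: [0.5, -1.1, -0.6]
opening: 0.0504
grasp_force: 0.0
```

View pics/w3.png

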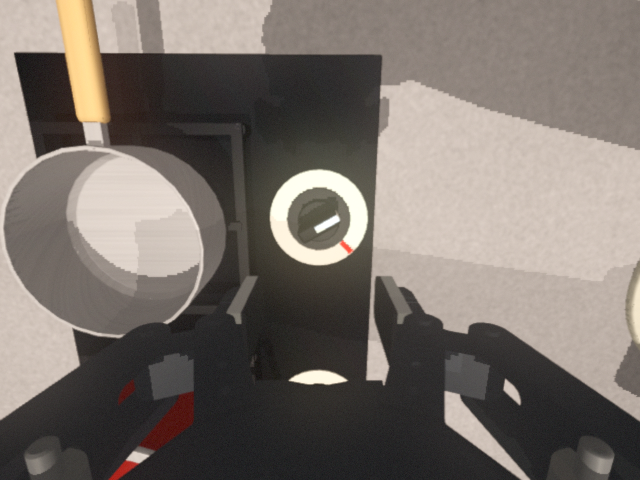

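The picture shows the ring centred at (319,217), the red mark at (347,247) and the white pointer line from about (315,231) to (339,218). The handle lies nearly parallel to the knob edge. I work out the angles and enlarge the knob.

Run:
```python
from h import *
import pickle
np.set_printoptions(precision=4,suppress=True)
i=pickle.load(open("i3.pkl","rb")); w=lambda p,z:at("wrist",p,z,i)
c=w([(319,217.5)],.009)[0]; m=w([(347,247)],.009)[0]; p=w([(315,231),(339,218)],.052)
print("c",c,"m",m,np.degrees(np.arctan2(*(m-c)[[1,0]])),"p",p,np.degrees(np.arctan2(*(p[1]-p[0])[[1,0]])))
print("axis top px",proj("wrist",[[c[0],c[1],.052]],i),"handle",w([(95,122),(77,0)],.112))
im=cv2.imread("pics/w3.png")[160:280,260:380]; cv2.imwrite("pics/w3z.png",cv2.resize(im,None,fx=5,fy=5,interpolation=cv2.INTER_CUBIC))
```

```text
c [ 0.4773 -0.0838  0.009 ] m [ 0.4465 -0.0507  0.009 ] 132.8750706682904 p [[ 0.4811 -0.0799  0.052 ]
 [ 0.4584 -0.0926  0.052 ]] -150.84535946899177
axis top px [[318.9331 227.0127]] handle [[ 0.6345 -0.1745  0.112 ]
 [ 0.6326 -0.2486  0.112 ]]
```

View pics/w3z.png

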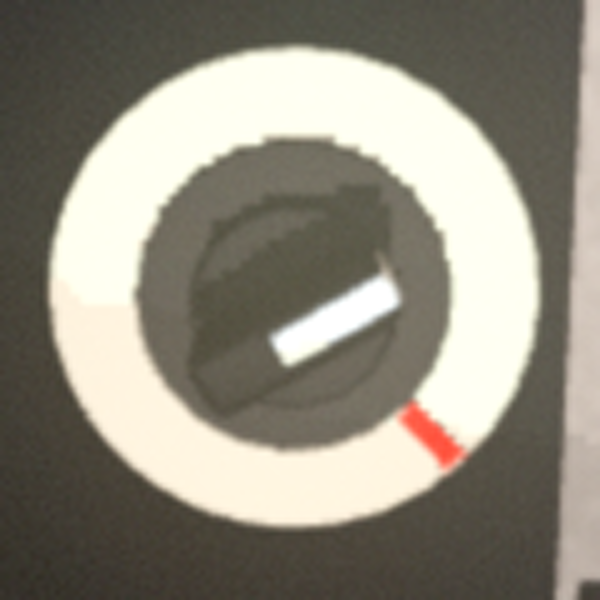

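The pointer is at 209° world and the mark at about 133.5°, averaged over all the views. Measured radii are 21 and 45 mm, against the 21 and 43 mm given, so they hold up. I turn the tool +60.8° onto the bar, go down and grip.

```bash
python3 drive.py '-0.009 -0.001 0.01 7 0.04; -0.009 -0.001 0.02 14 0.04; -0.009 -0.001 0.03 21 0.04; -0.009 -0.001 0.04 28 0.04; -0.009 -0.001 0.05 35 0.04'
python3 drive.py '0 0 0.01 7 0.04; 0 0 0.02 14 0.04; 0 0 0.03 21 0.04; 0 0 0.04 25.8 0.04; 0 0 0.05 25.8 0.04'
python3 drive.py '0 0 0 0 0.04; 0 0 0 0 0.04'
```

```text
time: 5.73
ee_pos: [0.4774, -0.0844, 0.1902]
tcp_rot: [179.9, -0.0, -125.4]
wrist_force: [-0.6, 0.4, 0.1]
opening: 0.0397
grasp_force: 0.0
time: 6.15
ee_pos: [0.4773, -0.0844, 0.1402]
tcp_rot: [180.0, -0.0, -151.1]
wrist_force: [-0.1, -1.0, 0.4]
opening: 0.0399
grasp_force: 0.0
time: 6.32
ee_pos: [0.4767, -0.0841, 0.1406]
tcp_rot: [179.9, -0.1, -150.7]
wrist_force: [-0.4, 0.0, 0.9]
opening: 0.0398
grasp_force: 0.0
```

```bash
python3 drive.py '0 0 0.03 0 0.04; 0 0 0.06 0 0.04; 0 0 0.08 0 0.04; 0 0 0.087 0 0.04; 0 0 0.087 0 0.04'
python3 drive.py '0 0 0 0 0; 0 0 0 0 0; 0 0 0 0 0; 0 0 0 0 0' 30
```

```text
time: 6.73
ee_pos: [0.4761, -0.0839, 0.0533]
tcp_rot: [179.9, -0.1, -150.8]
wrist_force: [-0.4, -0.0, -0.6]
opening: 0.0403
grasp_force: 0.0
time: 7.07
ee_pos: [0.4773, -0.0831, 0.0563]
tcp_rot: [179.9, 0.1, -150.8]
wrist_force: [-4.3, 7.4, 6.9]
opening: 0.0136
grasp_force: 31.3
```

```bash
python3 drive.py '0 0 0 6.5 0; 0 0 0 13 0; 0 0 0 19.5 0; 0 0 0 26 0; 0 0 0 32.5 0'
python3 drive.py '0 0 0 6.5 0; 0 0 0 13 0; 0 0 0 19.5 0; 0 0 0 26 0; 0 0 0 32.5 0'
python3 drive.py '0 0 0 5 0; 0 0 0 10.7 0; 0 0 0 10.7 0; 0 0 0 10.7 0'
```

```text
time: 7.48
ee_pos: [0.4773, -0.0834, 0.0564]
tcp_rot: [179.9, 0.1, 176.4]
wrist_force: [-3.5, 4.6, 6.1]
opening: 0.0133
grasp_force: 31.2
time: 7.9
ee_pos: [0.4771, -0.0835, 0.0564]
tcp_rot: [179.9, 0.0, 143.9]
wrist_force: [-3.9, 4.3, 6.9]
opening: 0.0138
grasp_force: 31.3
time: 8.23
ee_pos: [0.477, -0.0836, 0.0564]
tcp_rot: [179.9, 0.0, 133.5]
wrist_force: [-4.5, 3.5, 7.0]
opening: 0.0133
grasp_force: 31.3
```

Release, rise straight up, and look.

```bash
python3 drive.py '0 0 0 0 0.04; 0 0 0 0 0.04; 0 0 0 0 0.04; 0 0 -0.02 0 0.04; 0 0 -0.05 0 0.04'
python3 drive.py '0 0 -0.03 0 0.04; 0 0 -0.07 0 0.04; 0 0 -0.1 0 0.04; 0 0 -0.13 0 0.04; 0 0 -0.13 0 0.04'
python3 - <<'E'
from h import *
import pickle
pickle.dump(cams.camera_info("wrist"),open("i4.pkl","wb"))
w=cams.camera("wrist"); cv2.imwrite("pics/w4.png",w)
i=cams.camera_info("wrist"); p=proj("wrist",[[.477,-.084,.02]],i)[0].astype(int); x,y=max(p[0]-60,0),max(p[1]-60,0); print(p,x,y)
z=cv2.resize(w[y:y+120,x:x+120],(480,480),interpolation=cv2.INTER_CUBIC)
s=cams.camera("scene")[150:400,180:540]; s=cv2.resize(s,(320,222)); d=cv2.resize(cams.camera("side")[100:420,90:430],(320,258))
d=cv2.resize(d,(320,258)); cv2.imwrite("pics/c4.png",np.hstack([z,np.vstack([s,d])]))
E
```

```text
time: 8.65
ee_pos: [0.4753, -0.0838, 0.1026]
tcp_rot: [-179.8, -0.2, 133.4]
wrist_force: [0.7, -0.4, 0.2]
opening: 0.0398
grasp_force: 0.0
time: 9.07
ee_pos: [0.4783, -0.0843, 0.2407]
tcp_rot: [179.7, 0.4, 133.4]
wrist_force: [-0.3, 0.2, -0.5]
opening: 0.0398
grasp_force: 0.0
[316 209] 256 149
```

View pics/c4.png

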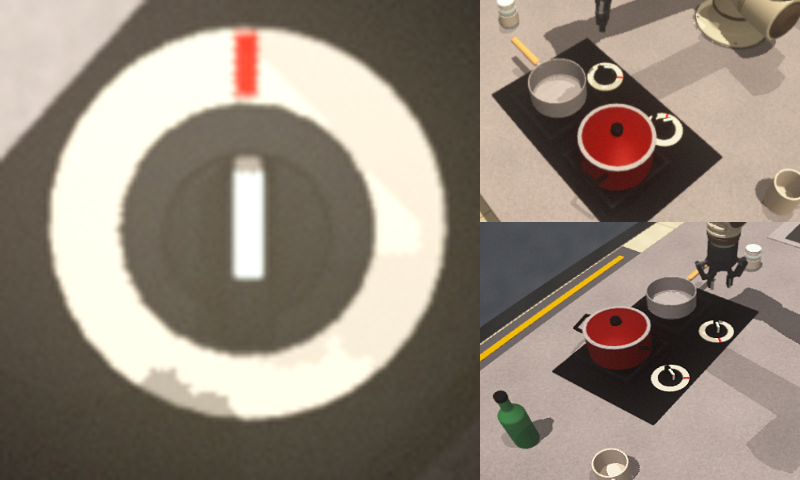

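The wrist view shows the pointer line (248,165–278) lined up with the red mark (246,65) to within a degree or two. The pan is centred with its handle pointing away from the pot, and the pot, the other knob and the counter things look unmoved. The gripper is clear, so I hand in.

```bash
python3 drive.py '0 0 0 0 0.04; 0 0 0 0 0.04; 0 0 0 0 0.04'; python3 -c "
from workcell import bot, cams, probe_bus
print(bot.job_done())"
```

```text
time: 9.47
ee_pos: [0.4763, -0.0839, 0.2332]
tcp_rot: [-179.9, -0.1, 133.5]
wrist_force: [0.2, -0.1, -0.4]
opening: 0.0398
grasp_force: 0.0
the job is handed in; nothing more can be done
None
```

I handed the job in at 9.5 s without being shown a verdict: the milk pan's handle points away from the stew pot, parallel to the knob edge (about 1.5° off), the pan is about 5 mm off its burner's centre, and the right knob's pointer is on its red mark to within a degree or two.

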